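# Clamp a brick prism in the bench holder with its one-hand ratchet clamp

## Task

Stand the tall brick prism upright on the seat of the specimen holder, up against the fixed jaw, then squeeze the clamp's trigger again and again, letting it spring back each time, until the sliding jaw holds the prism firmly. The brick is weak, so do not overtighten: stop once the trigger has clearly turned stiff. Leave the trigger free and everything else on the bench where it is.

Things in the scene. Friction and masses are not known exactly. Their poses are not given: they have to be found in the camera images.
- holder: Specimen holder fixed to the bench: blue base plate 135 x 225 x 12 mm with a one-hand bar clamp lying on its side, its mid-plane 45 mm above the bench. Origin: on the bench, below where the flat steel bar (20 x 8 mm, toothed edge) passes the middle of the dark clamp body. Own y runs along the bar towards the sliding jaw, own x from the handle towards the jaws, z up.
- clamp_body (a point): Middle of the top of the clamp body (62 x 62 mm, 66 mm above the bench), axes as the holder's. A full squeeze draws bar and sliding jaw 8 mm towards the fixed jaw (short ones 4 mm or nothing) and a catch keeps them there; they drop back less than 2 mm. Nothing opens them again: the grey release tab is fixed. The bar's tail reaches 125 mm behind the body's middle (own -y), 160 mm once clamped.
- fixed_jaw: Fixed jaw: upright rubber face 40 mm wide (own x), 34 mm tall, 28 to 62 mm above the bench. Origin: centre of the face, which looks along own +y; axes as the holder's. The sliding jaw opposite is alike, its soft pad gives 1 mm per 3.5 N. 52 to 67 mm are open between the faces at the start, different each time. Firm hold: 10 N or more at the jaws, trigger released; over 28 N the brick chips.
- seat (a point): Point on top of the small steel seat (50 mm along x, 46 mm along y, 20 mm above the bench) where the middle of the prism's underside belongs: 20 mm from the fixed jaw's face, level with the jaws' middle. Axes as the holder's. The prism then touches the fixed jaw; its top is 120 mm above the bench, 58 mm above the jaws' tops: hold it by its upper third to stay clear of them.
- handle_mid (a point): Middle of the fixed dark pistol handle: a straight bar 90 mm long (own x), 24 mm wide (own y; outer face to -y), 28 mm tall (31 to 59 mm above the bench). Axes as the holder's. The grey trigger lies beside it on the +y side, at the same height, 22 mm tall. Bare bench below both.
- squeeze (a point): Point fixed on the holder, 45 mm above the bench, half-way between the outer faces of handle and released trigger, 65 mm before the bar. Axes as the holder's. The handle's outer face is 31 mm from it on the -y side; the released trigger's outer face is 31 mm from it on the +y side and moves 24 mm towards the handle in a full squeeze. Room for fingers outside both.
- trigger_face (a point): Middle of the trigger's outer face, 45 mm above the bench, moving with the trigger (12 mm thick; push it from 20 mm nearer the bar to 25 mm farther out). Pushing here takes 3.5 to 6 N while the jaw runs free, then 0.5 N more per newton at the jaws. Stop at 14 to 16 N: up to 6 N at the jaws are lost on letting go, and a firm hold is left. Near 18 N here the brick chips.
- trigger (a joint): Angle of the trigger, rad: 0 released (a spring brings it back), 0.264 squeezed fully, at a hard stop. It turns about an upright axis 94 mm from the trigger face's middle.
- block_mid (a point): Centre of the tall brick prism, the one to clamp: red-brown fired clay, square, 40 x 40 mm and 100 mm tall, 0.2 to 0.4 kg, standing upright on the bench (centre 50 mm up). Own z is its long axis, x and y square to its sides; it may go in either way round.
- half_block_mid (a point): Centre of a short brick prism, 40 x 40 mm and 48 mm tall, of the same clay: leave alone.
- core_center (a point): Centre of a grey stone core, 38 mm across and 76 mm tall, standing: leave alone.
- weight_mid (a point): Steel knobbed weight, 56 mm across, 42 mm tall, point about half-way up: leave alone.
- tin_mid (a point): Flat aluminium sample tin, 60 mm across, 45 mm tall, point half-way up: leave alone.
- pan: Small aluminium pan, 96 mm across, 32 mm tall, origin under its middle: leave alone.
- brush_grip (a point): Handle of a wooden brush lying flat beyond the holder: leave alone.
- driver_grip (a point): Handle of a screwdriver lying flat beyond the holder: leave alone.
Things that resemble listed ones, but are neither listed nor needed, are in the scene too. What is shaped like the part that bears block_mid but black or purple is not meant.

How it is judged:
On the way, in this order (a step that is already met when the one before it is completed fails the run):
1. the tall prism stands on the seat, within 5 mm of the fixed jaw, and has been let go (x of block_mid in the frame of seat between -0.008 and 0.008 m and y of block_mid in the frame of seat between -0.004 and 0.005 m and z of block_mid in the frame of seat between 0.046 and 0.054 m and angle between block_mid's own z axis and vertical below 0.05 rad and (angle between the x axis of block_mid and the x axis of seat, either way round below 0.12 rad or angle between the y axis of block_mid and the x axis of seat, either way round below 0.12 rad) and contact force between block and the fingers below 0.1 N and linear speed of block below 0.01 m/s), for 0.2 s.
2. the trigger is squeezed (value of joint trigger above 0.08 rad), for 0.02 s.
3. the trigger springs back (value of joint trigger below 0.04 rad), for 0.02 s.
4. the trigger is squeezed again (value of joint trigger above 0.08 rad), for 0.02 s.
At the end, for the whole second after the job is handed in: The tall prism stands upright (within 0.05 rad) on the seat, its middle within 8 mm of the seat point along x and against the fixed jaw (within 3 mm), gripped so that it presses on the fixed jaw with more than 10 N, with the trigger released (below 0.04 rad) and everything at rest (x of block_mid in the frame of seat between -0.008 and 0.008 m and y of block_mid in the frame of seat between -0.004 and 0.003 m and z of block_mid in the frame of seat between 0.046 and 0.054 m and angle between block_mid's own z axis and vertical below 0.05 rad and (angle between the x axis of block_mid and the x axis of seat, either way round below 0.12 rad or angle between the y axis of block_mid and the x axis of seat, either way round below 0.12 rad) and contact force between block and fixed_jaw above 10 N and value of joint trigger below 0.04 rad and linear speed of block below 0.01 m/s); the robot touches nothing.
It fails at once if the prism is pressed on the fixed jaw with more than 28 N (contact force between block and fixed_jaw above 28 N).
It fails at once if the prism is knocked over (angle between block_mid's own z axis and vertical above 0.6 rad).
It fails at once if another thing on the bench is shifted more than 30 mm (distance of any of core_center, half_block_mid, weight_mid, tin_mid, pan, brush_grip, driver_grip from where it was at the start of the episode above 0.03 m).
It also fails if it takes over 67 s, if anything falls off the work surface, if the arm or the gripper's body presses on something with over 40 N, if the wrist force passes 120 N, or if a joint passes its speed limit or range.

## Robot

A 6-joint arm with a two-finger parallel gripper is mounted at the origin on the work surface. World frame = base frame: x ahead of the robot, y to its left, z up, the work surface at z = 0. Lengths are in m, angles in rad, forces in N, time in s.
With the tool pointing down it reaches from about 0.25 to 0.775 m from the base axis. Payload 4 kg.
Tool frame: the origin (TCP) lies on the centre line of the jaws, within the pads' length; the fingertips stand 17 mm ahead of it and the grasp point (between the pads) lies 2 mm behind it; z points along the fingers, y is the line along which they close (so a half turn about z gives the same grasp; the last joint's range is limited). The gripper opens to 94 mm and grips with 3 to 60 N. Pads are 16 mm wide; open, the fingers measure 119 mm over their backs; the gripper's body (75 mm by 177 mm) begins 78 mm behind the grasp point.
Start: joints at [1.111, 0.087, 1.371, -0, 1.684, -0.103], TCP at [0.192, 0.515, 0.223] pointing down, gripper open.
Joint ranges: [-3.1, 3.1], [-0.76, 2.03], [0.27, 2.55], [-1.08, 4.22], [0.17, 2.65], [-2.57, 2.57]. Speed limits (rad/s): [2.79, 2.79, 3.14, 3.14, 3.14, 3.14].

## Interface

Orientations are given as [roll, pitch, yaw] about the fixed x, y, z axes, in that order (R = Rz(yaw) Ry(pitch) Rx(roll)).
In Python, from bench import robot gives the robot as it stands.
- The arm moves only by the tool servo_tool, never from a script. Its argument "plan" is a list of rows, each a list of 7 numbers: the shift along the tool's x, y, z normalised to -1 to 1, where 1 is 0.1 m, then the turn, a rotation vector about the tool's x, y, z normalised to -1 to 1, where 1 is pi/2 rad, then the finger opening in mm, from 0 to 94. In form: [[x, y, z, ax, ay, az, gripper], ...]. A call has 1 to 12 rows; each row is the pose to reach, as a shift and turn from the pose commanded when the call began, along the tool's axes at that moment; what a row does not reach only later rows make up. A row lasts 1/12 s, in which the tool goes at most 41.7 mm and 7.16 degrees, less where a joint would pass 70% of its speed; a pose out of reach is approached as far as the arm can. A call with a number of a shift or a turn outside -1 to 1 is refused whole. A call with a gripper value outside its range is refused whole. The fingers move at their own pace and stop on an object; the grip force is fixed at half the most. Time passes only in rows, so rows that repeat a pose let the fingers close. It gives the time, the measured TCP pose, the force, the opening and the grip force at its end, in the units of the state.
- robot.get_obs(): the state, without advancing time (a new reading comes with each control period).
- robot.snapshot(name): name is "scene" or "top"; returns the picture (480x640x3 uint8, red, green, blue); there is no depth.
- robot.camera_params(name): a dict with "camera_matrix" (3x3 intrinsics, pixels), "rvec" (rotation vector, rad) and "tvec" (3), from world to camera coordinates, as OpenCV has them. Camera axes: x right, y down, z forward; pixel columns grow to the right and rows downward; lengths in m; the calibration is good to about 2 mm. A picture is of the moment at which its call begins. camera_params takes no time and is no camera call.
- robot.close_job(): hands the job in; it is judged then, once.
Trained networks look in the newest picture that a camera, given by its name, has taken for a name from the list of things; names that differ only in an ending like _2 or _b are one class to them, and where a whole thing is asked for, a point or a joint stands for the part that bears it (a point fixed in the world has none). Each returns a list of dicts, best first, with "conf" (0 to 1); they miss things now and then, are a little off and sometimes report something else, mostly with a low value. They report only what shows in the picture. A call takes as long as a camera call. They do not tell look-alikes from the thing itself.
- robot.find_in(thing, camera): "extent" ([centre column, centre row, width, height] in pixels, round what is visible of it).
The state is a dict: "time": time; "joint_positions": joint angles; "qvel": joint speeds; "joint_torque": joint torques, N m; "tool_pos": TCP position; "ee_rot": TCP orientation; "wrist_force": force on the tool from outside, world axes, zero at the start; "wrist_torque": the same for the moment, N m; "width": finger opening in m; "finger_force": force on a finger pad.
Only numpy, scipy, OpenCV 4.12 (cv2) and the standard library are available. Lean on these libraries where they do the work, as an engineer would, in place of code of your own. Each camera call takes 0.05 s, during which the arm holds its last target. There are 200 camera calls.

## Working session

There is one attempt and no reset: what is moved stays moved. The work goes in short steps, Python scripts to look and compute and a tool call to move; the robot and the scene stay as the last step left them, time stands still between calls to the robot, and variables do not carry over. Pictures are saved under pics/ and viewed, at most 10 in all, crops included, and the job is handed in when it is done.

Besides the shell and the picture viewer there is one more tool, called after "Call:" as name([rows], argument=value, ...), one row to a line, values as JSON. servo_tool: Moves the arm, as the interface text tells. Scaled input: -1 to 1 covers 0.1 m each way for a shift and pi/2 rad each way for a turn. Its arguments: {"type":"object","properties":{"plan":{"type":"array","items":{"type":"array","items":{"type":"number"}}}},"required":["plan"]}

```bash
mkdir -p pics; cat > h.py <<'E'
import numpy as np,cv2
from bench import robot
def cam(n):
    p=robot.camera_params(n);K=np.array(p["camera_matrix"],float);R=cv2.Rodrigues(np.array(p["rvec"],float))[0];return K,R,np.array(p["tvec"],float).ravel()
def ray(n,u,v,z):
    K,R,t=cam(n);d=R.T@np.linalg.solve(K,[u,v,1.]);c=-R.T@t
    return c+d*(z-c[2])/d[2]
def proj(n,P):
    K,R,t=cam(n);q=(np.atleast_2d(P)@R.T+t)@K.T;return q[:,:2]/q[:,2:]
def snap(n,f,crop=None,s=1):
    im=robot.snapshot(n)[:,:,::-1].copy()
    cv2.imwrite('pics/raw_'+f+'.png',im)
    if crop: im=im[crop[1]:crop[3],crop[0]:crop[2]]
    if s!=1: im=cv2.resize(im,None,fx=s,fy=s,interpolation=cv2.INTER_CUBIC)
    cv2.imwrite('pics/'+f+'.png',im)
E
python3 - <<'E'
from h import *
for n in ("scene","top"):
    snap(n,n); K,R,t=cam(n); print(n,(-R.T@t).round(3),K[0,0])
    for th in ["holder","clamp_body","fixed_jaw","handle_mid","trigger_face","block_mid"]:
        for d in robot.find_in(th,n)[:3]: print(th,np.round(d["extent"]),round(d["conf"],2))
print(robot.get_obs())
E
```

```text
scene [ 1.223 -0.177  1.057] 567.0772222777646
holder [344. 225. 140.  97.] 0.83
clamp_body [346. 227. 135.  98.] 0.87
clamp_body [332. 191.  10.  20.] 0.66
fixed_jaw [320. 338.  33.  93.] 0.72
handle_mid [203. 273.  33.  48.] 0.71
handle_mid [345. 227. 137.  95.] 0.62
trigger_face [332. 191.  11.  24.] 0.66
block_mid [203. 273.  29.  45.] 0.79
block_mid [230. 234.  31.  49.] 0.78
block_mid [ 98. 272.  36.  50.] 0.6
top [ 0.396 -0.038  1.191] 456.08641712095584
holder [300. 283. 111.  87.] 0.63
holder [301. 303.  15.  31.] 0.22
clamp_body [298. 280. 106.  83.] 0.82
fixed_jaw [288. 254.   4.  16.] 0.48
fixed_jaw [337. 188.  19.  75.] 0.46
handle_mid [299. 281. 108.  82.] 0.96
trigger_face [299. 303.  14.  31.] 0.48
block_mid [395. 284.  22.  24.] 0.92
block_mid [461. 231.  29.  22.] 0.84
block_mid [422. 250.  24.  26.] 0.81
{'time': 0.7, 'joint_positions': array([ 1.11092479e+00,  8.71696805e-02,  1.37066252e+00, -2.07689985e-05,
        1.68357932e+00, -1.03116617e-01]), 'qvel': array([ 1.30271885e-03,  1.10531229e-03,  6.64490768e-04, -1.76231845e-03,
       -8.62032208e-05,  5.17341073e-04]), 'joint_torque': array([ 1.12876176e-03, -3.39908624e+01, -3.02522814e+01,  7.20464461e-02,
        2.35270662e-02, -2.07717414e-05]), 'tool_pos': array([0.19211443, 0.51539359, 0.22254151]), 'ee_rot': array([3.14141460e+00, 3.91725626e-05, 2.78483539e+00]), 'wrist_force': array([-0.17264267,  0.15082195, -0.6277685 ]), 'wrist_torque': array([-0.01326345, -0.01418998,  0.03708157]), 'finger_force': 0.0, 'width': 0.09391118799359509}
```

View pics/scene.png

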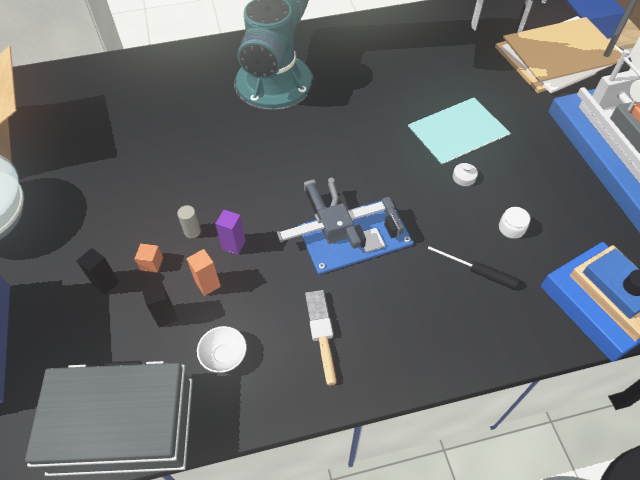

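View pics/top.png

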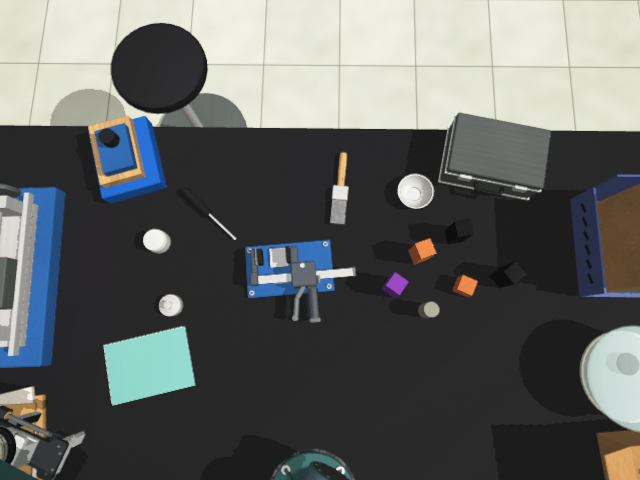

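The tall brick is at scene (203,273) and top (422,250). The half brick is at top (465,286), and the holder is around top (290,270), with the handle pointing towards the robot and the sliding jaw on the left. Next I'll zoom in.

```bash
python3 - <<'E'
from h import *
a=cv2.imread('pics/raw_top.png')[225:330,235:365];b=cv2.imread('pics/raw_scene.png')[165:280,270:420]
cv2.imwrite('pics/ztop.png',cv2.resize(a,None,fx=6,fy=5.7,interpolation=cv2.INTER_CUBIC)[:600,:780])
cv2.imwrite('pics/zscene.png',cv2.resize(b,None,fx=5.2,fy=5.2,interpolation=cv2.INTER_CUBIC)[:600,:780])
# plate
im=cv2.imread('pics/raw_top.png');h=cv2.cvtColor(im,cv2.COLOR_BGR2HSV)
m=cv2.inRange(h,(100,150,60),(125,255,255));m[:, :236]=0;m[:,365:]=0;m[:230]=0;m[320:]=0
pts=np.argwhere(m)[:,::-1]
w=np.array([ray('top',u,v,0.012)[:2] for u,v in pts],np.float32)
print(cv2.minAreaRect(w))
# prism orange top
m=cv2.inRange(h,(5,100,130),(20,255,255));n,l,s,c=cv2.connectedComponentsWithStats(m)
for i in range(1,n):
    if s[i,4]>60:
        pts=np.argwhere(l==i)[:,::-1]
        print(s[i],c[i],[ (z,cv2.minAreaRect(np.array([ray('top',u,v,z)[:2] for u,v in pts],np.float32))) for z in (.1,.048)])
E
```

```text
((0.5493768453598022, 0.07171474397182465), (0.1354667842388153, 0.2253086119890213), 5.849924087524414)Traceback (most recent call last):
  File "<stdin>", line 16, in <module>
  File "h.py", line 6, in ray
    K,R,t=cam(n);d=R.T@np.linalg.solve(K,[u,v,1.]);c=-R.T@t
          ~~~^^^
  File "h.py", line 4, in cam
    p=robot.camera_params(n);K=np.array(p["camera_matrix"],float);R=cv2.Rodrigues(np.array(p["rvec"],float))[0];return K,R,np.array(p["tvec"],float).ravel()
ValueError: time passes only in moves, steps and waits
```

View pics/ztop.png

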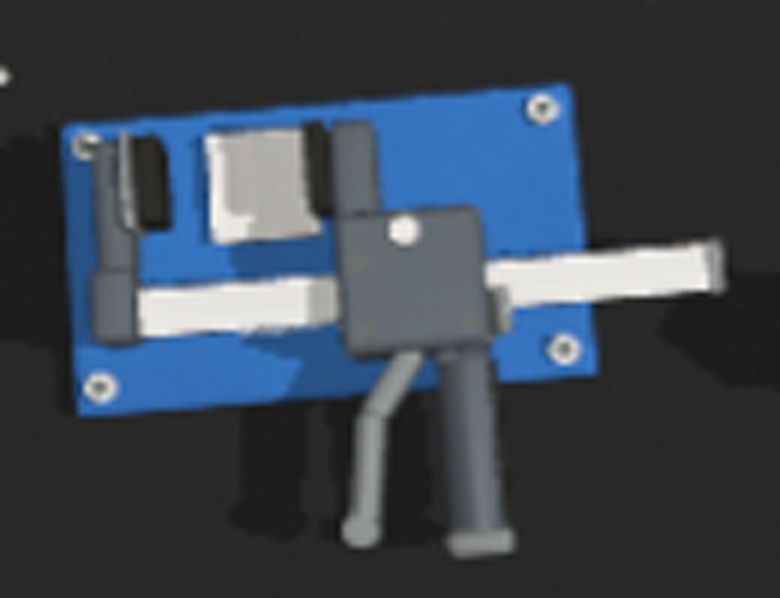

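View pics/zscene.png

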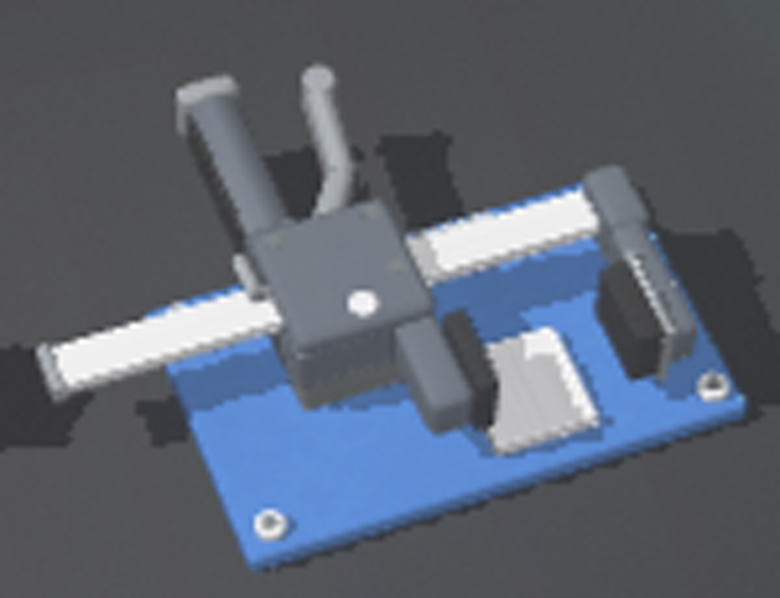

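```bash
python3 - <<'E'
import re
s=open('h.py').read()
s=s.replace("def cam(n):\n","_c={}\ndef cam(n):\n    if n in _c: return _c[n]\n").replace("return K,R,np.array(p[\"tvec\"],float).ravel()","_c[n]=(K,R,np.array(p['tvec'],float).ravel());return _c[n]")
open('h.py','w').write(s)
E
python3 - <<'E'
from h import *
T=lambda u,v:((u+.5)/6-.5+235,(v+.5)/5.7-.5+225)
S=lambda u,v:((u+.5)/5.2-.5+270,(v+.5)/5.2-.5+165)
def P(c,u,v,z): return ray(c,*(T if c=='top' else S)(u,v),z)[:2]
yaw=np.radians(5.85);Rz=np.array([[np.cos(yaw),-np.sin(yaw)],[np.sin(yaw),np.cos(yaw)]])
bt=np.array([P('top',*q,.066) for q in [(337,215),(480,205),(490,345),(350,355)]])
bs=np.array([P('scene',*q,.066) for q in [(248,238),(375,203),(435,297),(300,340)]])
print('body top',bt.mean(0).round(4),'scene',bs.mean(0).round(4))
O=(bt.mean(0)+bs.mean(0))/2;print('O',O)
def loc(n,c,u,v,z): print(n,c,((P(c,u,v,z)-O)@Rz*1000).round(1))
for q in bt: print(((q-O)@Rz*1000).round(1))
for q in bs: print('s',((q-O)@Rz*1000).round(1))
loc('fj edge far','top',304,128,.062);loc('fj edge near','top',315,215,.062)
loc('fj far','scene',497,405,.062);loc('fj near','scene',461,313,.062)
loc('seat farleft','top',207,135,.02);loc('seat nearleft','top',213,242,.02)
loc('seat','scene',600,425,.02);loc('seat','scene',553,327,.02)
loc('sj top','top',133,137,.062);loc('sj top','top',140,225,.062)
loc('handle end','top',452,552,.045);loc('handle end','top',513,548,.045)
loc('trig end','top',362,530,.056)
loc('handle left','top',462,470,.045);loc('trig left','top',355,470,.056);loc('trig right','top',384,470,.056);
c=ray('top',298.5+0,280,.012)
im=cv2.imread('pics/raw_top.png');h=cv2.cvtColor(im,cv2.COLOR_BGR2HSV)
m=cv2.inRange(h,(3,100,90),(20,255,255));m[:210]=0;m[330:]=0;m[:,:385]=0;m[:,500:]=0
n,l,s,cc=cv2.connectedComponentsWithStats(m)
for i in range(1,n):
    if s[i,4]>60:
        pts=np.argwhere(l==i)[:,::-1];print(s[i],cc[i])
        for z in (.1,.048): print(z,cv2.minAreaRect(np.array([ray('top',u,v,z)[:2] for u,v in pts],np.float32)))
print(ray('scene',203,255,.1),ray('top',423,247,.1))
for n,(x0,y0,x1,y1) in dict(scene=(165,225,255,315),top=(375,215,485,325)).items():
    a=cv2.imread(f'pics/raw_{n}.png')[y0:y1,x0:x1];cv2.imwrite(f'pics/b{n}.png',cv2.resize(a,(400,400),interpolation=cv2.INTER_CUBIC))
cv2.imwrite('pics/b.png',np.hstack([cv2.imread('pics/bscene.png'),cv2.imread('pics/btop.png')]))
E
```

```text
body top [0.5292 0.03  ] scene [0.5312 0.0292]
O [0.53018744 0.02957051]
[30.2 30.3]
[ 29.4 -29.3]
[-32.  -28.4]
[-31.3  29.3]
s [-27.1 -30.7]
s [-26.   25.8]
s [27.9 31.4]
s [ 28.9 -28.4]
fj edge far top [70.7 41.6]
fj edge near top [31.6 39.7]
fj far scene [83.6 36.2]
fj near scene [36.5 39.7]
seat farleft top [79.  87.5]
seat nearleft top [29.5 88. ]
seat scene [83.  85.9]
seat scene [30.2 87.2]
sj top top [ 73.  113.5]
sj top top [ 33.6 112.8]
handle end top [-118.1   -4.9]
handle end top [-118.5  -30.1]
trig end top [-105.8   30.6]
handle left top [-83.3 -11.9]
trig left top [-80.   31.6]
trig right top [-81.1  19.7]
[409 238  28  26 465] [422.24301075 250.6344086 ]
0.1 ((0.5857521295547485, -0.2572830617427826), (0.04810219258069992, 0.062252290546894073), 21.33186912536621)
0.048 ((0.5947995781898499, -0.2677474021911621), (0.050393883138895035, 0.06521810591220856), 21.331825256347656)
[453 275  25  22 380] [465.11052632 285.46842105]
0.1 ((0.5027781128883362, -0.35757166147232056), (0.04793684557080269, 0.04708831384778023), 66.49520874023438)
0.048 ((0.5078725814819336, -0.3728140592575073), (0.050220638513565063, 0.04933170974254608), 66.49512481689453)
[ 0.58228276 -0.25792417  0.1       ] [ 0.59430126 -0.2599612   0.1       ]
```

View pics/b.png

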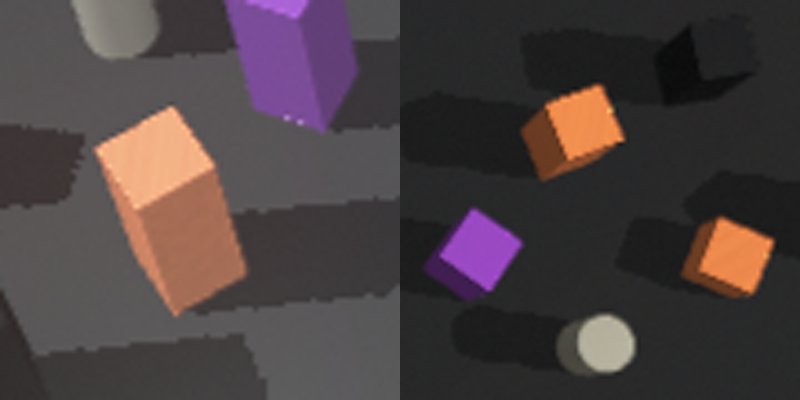

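The tall brick's top face corners show in the left (scene) panel at (95,152), (174,107), (214,165), (140,210), and in the right (top) panel at (548,100), (600,85), (623,138), (572,160). The purple look-alike is about 75 mm away.

```bash
python3 - <<'E'
from h import *
sc=[ray('scene',165+(u+.5)*.225-.5,225+(v+.5)*.225-.5,.1)[:2] for u,v in [(95,152),(174,107),(214,165),(140,210)]]
tp=[ray('top',375+(u+.5)*.275-.5,215+(v+.5)*.275-.5,.1)[:2] for u,v in [(148,100),(200,85),(223,138),(172,160)]]
for q in (sc,tp):
    q=np.array(q);print(q.mean(0).round(4),cv2.minAreaRect(q.astype(np.float32)))
    for i in range(4):
        d=q[(i+1)%4]-q[i];print(np.linalg.norm(d).round(4),(np.degrees(np.arctan2(d[1],d[0]))%90).round(1))
for n,uv in dict(purple=(375+78*.275,215+250*.275),black=(465,227),half=(465,284)).items(): print(n,ray('top',*uv,.1 if n!='half' else .048)[:2].round(3))
y=np.radians(5.85);R=np.array([[np.cos(y),-np.sin(y)],[np.sin(y),np.cos(y)]]);O=np.array([.5302,.0296])
for n,p in dict(seat=(54,60.5),squeeze=(-65,0)).items(): print(n,(O+R@np.array(p)/1000).round(4))
E
```

```text
[ 0.5928 -0.266 ] ((0.5930795669555664, -0.2660505771636963), (0.03836702182888985, 0.04056958481669426), 21.99927520751953)
0.0406 22.0
0.0375 20.6
0.0382 23.3
0.0384 24.3
[ 0.5924 -0.2665] ((0.5923941135406494, -0.26669842004776), (0.04298364743590355, 0.03734796121716499), 20.36282730102539)
0.0365 17.0
0.0384 21.7
0.0374 24.1
0.043 20.4
purple [ 0.504 -0.194]
black [ 0.645 -0.363]
half [ 0.511 -0.373]
seat [0.5778 0.0953]
squeeze [0.4655 0.023 ]
```

Call:
servo_tool([
  [-1, -1, 0, 0, 0, 0, 94],
  [-1, -1, 0, 0, 0, 0, 94],
  [-1, -1, 0, 0, 0, 0, 94],
  [-1, -1, 0, 0, 0, 0, 94],
  [-1, -1, 0, 0, 0, 0, 94],
])

```text
time: 1.12
tool_pos: [0.2522, 0.3842, 0.223]
ee_rot: [3.141, 0.001, 2.78]
wrist_force: [-0.2, 0.4, 0.6]
width: 0.0938
finger_force: 0.0
```

Call:
servo_tool([
  [-1, -1, 0, 0, 0, 0, 94],
  [-1, -1, 0, 0, 0, 0, 94],
  [-1, -1, 0, 0, 0, 0, 94],
  [-1, -1, 0, 0, 0, 0, 94],
  [-1, -1, 0, 0, 0, 0, 94],
])

```text
time: 1.53
tool_pos: [0.3108, 0.2565, 0.2228]
ee_rot: [3.141, 0.001, 2.78]
wrist_force: [0.9, 0.9, -0.2]
width: 0.0941
finger_force: 0.0
```

Call:
servo_tool([
  [-1, -1, 0, 0, 0, 0, 94],
  [-1, -1, 0, 0, 0, 0, 94],
  [-1, -1, 0, 0, 0, 0, 94],
  [-1, -1, 0, 0, 0, 0, 94],
  [-1, -1, 0, 0, 0, 0, 94],
])

```text
time: 1.95
tool_pos: [0.3697, 0.1284, 0.2225]
ee_rot: [3.141, 0.0, 2.781]
wrist_force: [0.3, -0.3, -0.2]
width: 0.094
finger_force: 0.0
```

Call:
servo_tool([
  [-1, -1, 0, 0, 0, 0, 94],
  [-1, -1, 0, 0, 0, 0, 94],
  [-1, -1, 0, 0, 0, 0, 94],
  [-1, -1, 0, 0, 0, 0, 94],
  [-1, -1, 0, 0, 0, 0, 94],
])

```text
time: 2.37
tool_pos: [0.4287, 0.0002, 0.222]
ee_rot: [3.141, -0.001, 2.782]
wrist_force: [1.2, -0.3, -0.5]
width: 0.094
finger_force: 0.0
```

Call:
servo_tool([
  [-1, -1, 0, 0, 0, 0, 94],
  [-1, -1, 0, 0, 0, 0, 94],
  [-1, -1, 0, 0, 0, 0, 94],
  [-1, -1, 0, 0, 0, 0, 94],
  [-1, -1, 0, 0, 0, 0, 94],
])

```text
time: 2.78
tool_pos: [0.4874, -0.1279, 0.2216]
ee_rot: [3.141, -0.001, 2.784]
wrist_force: [-0.4, 0.5, -0.5]
width: 0.0938
finger_force: 0.0
```

```bash
cat >> h.py <<'E'
def go(p,yaw_deg,o=None):
    o=o or robot.get_obs()
    from scipy.spatial.transform import Rotation as Ro
    R=Ro.from_euler('xyz',o["ee_rot"]);T=Ro.from_euler('xyz',[np.pi,0,np.radians(yaw_deg)])
    d=R.inv().apply(np.array(p)-o["tool_pos"]);r=(R.inv()*T).as_rotvec()
    print('shift',(d/.1).round(3),'turn',(r/(np.pi/2)).round(3))
E
```

Call:
servo_tool([
  [-1, -0.93, 0, 0, 0, 0.53, 94],
  [-1, -0.93, 0, 0, 0, 0.53, 94],
  [-1, -0.93, 0, 0, 0, 0.53, 94],
  [-1, -0.93, 0, 0, 0, 0.53, 94],
  [-1, -0.93, 0, 0, 0, 0.53, 94],
  [-1, -0.93, 0, 0, 0, 0.53, 94],
  [-1, -0.93, 0, 0, 0, 0.53, 94],
  [-1, -0.93, 0, 0, 0, 0.53, 94],
])

```text
time: 3.45
tool_pos: [0.5481, -0.2463, 0.2226]
ee_rot: [3.141, -0.002, 1.954]
wrist_force: [0.3, -0.0, -0.3]
width: 0.0941
finger_force: 0.0
```

```bash
python3 -c "
from h import *
go([.5926,-.2663,.15],111.8)"
```

```text
shift [-0.353  0.338  0.726] turn [ 0.001 -0.001  0.002]
```

Call:
servo_tool([
  [-0.35, 0.34, 0.7, 0, 0, 0, 94],
  [-0.35, 0.34, 0.7, 0, 0, 0, 94],
  [-0.35, 0.34, 0.7, 0, 0, 0, 94],
  [-0.35, 0.34, 0.7, 0, 0, 0, 94],
])

```text
time: 3.78
tool_pos: [0.591, -0.2664, 0.148]
ee_rot: [-3.137, -0.008, 1.956]
wrist_force: [-0.8, 0.5, 1.1]
width: 0.0938
finger_force: 0.0
```

Call:
servo_tool([
  [0, 0, 0.73, 0, 0, 0, 94],
  [0, 0, 0.73, 0, 0, 0, 94],
  [0, 0, 0.73, 0, 0, 0, 94],
  [0, 0, 0.73, 0, 0, 0, 94],
])

```text
time: 4.12
tool_pos: [0.5912, -0.2681, 0.0802]
ee_rot: [-3.141, -0.002, 1.954]
wrist_force: [-0.3, 0.0, 0.6]
width: 0.0938
finger_force: 0.0
```

```bash
python3 -c "
from h import *
go([.5926,-.2663,.078],111.8)
snap('top','g1',(370,200,470,275));snap('scene','g1s',(130,160,290,320))
a=cv2.imread('pics/g1.png');b=cv2.imread('pics/g1s.png')
cv2.imwrite('pics/g.png',np.hstack([cv2.resize(a,(400,300),interpolation=2),cv2.resize(b,(300,300),interpolation=2)]))"
```

```text
shift [0.011 0.02  0.022] turn [-0.    -0.001  0.002]
```

View pics/g.png

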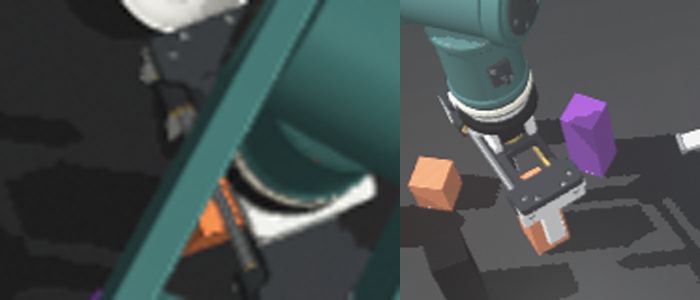

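The fingers straddle the orange prism (right panel, about (540,230)), so I'll grip and lift.

Call:
servo_tool([
  [0, 0.02, 0, 0, 0, 0, 30],
  [0, 0.02, 0, 0, 0, 0, 30],
  [0, 0.02, 0, 0, 0, 0, 30],
  [0, 0.02, 0, 0, 0, 0, 30],
  [0, 0.02, 0, 0, 0, 0, 30],
  [0, 0.02, 0, 0, 0, 0, 30],
  [0, 0.02, 0, 0, 0, 0, 30],
  [0, 0.02, 0, 0, 0, 0, 30],
])

```text
time: 4.88
tool_pos: [0.5936, -0.2689, 0.0793]
ee_rot: [-3.141, -0.0, 1.952]
wrist_force: [0.2, -1.0, 0.3]
width: 0.0442
finger_force: 0.0
```

Call:
servo_tool([
  [0, 0, -0.3, 0, 0, 0, 30],
  [0, 0, -0.7, 0, 0, 0, 30],
  [0, 0, -1, 0, 0, 0, 30],
  [0, 0, -1, 0, 0, 0, 30],
  [0, 0, -1, 0, 0, 0, 30],
])

```text
time: 5.3
tool_pos: [0.5944, -0.2694, 0.1812]
ee_rot: [3.139, 0.003, 1.952]
wrist_force: [-0.3, 0.0, -3.9]
width: 0.0398
finger_force: 30.0
```

```bash
python3 -c "
from h import *
o=robot.get_obs();print(o['tool_pos'],o['ee_rot'],o['wrist_force'],o['width'],o['finger_force'])
go([.5778-.102*.012,.0953+.012,.1785],95.85)"
```

```text
[ 0.59442202 -0.26941278  0.18116485] [3.13910034e+00 2.99022892e-03 1.95219979e+00] [-2.78812172e-01  2.57436268e-03 -3.88140951e+00] 0.039794442905751584 29.990999400615692
shift [3.563 1.237 0.019] turn [0.002 0.002 0.178]
```

Call:
servo_tool([
  [0.1, 0.1, -0.4, 0, 0, 0, 30],
  [0.4, 0.35, -0.4, 0, 0, 0, 30],
  [0.7, 0.35, -0.4, 0, 0, 0, 30],
  [1, 0.35, -0.4, 0, 0, 0, 30],
  [1, 0.35, -0.4, 0, 0, 0, 30],
])

```text
time: 5.72
tool_pos: [0.586, -0.1571, 0.2153]
ee_rot: [-3.136, -0.009, 1.957]
wrist_force: [0.4, -1.1, -3.1]
width: 0.0399
finger_force: 30.0
```

Call:
servo_tool([
  [0.4, 0.15, 0, 0, 0, 0, 30],
  [0.8, 0.35, 0, 0, 0, 0, 30],
  [1, 0.35, 0, 0, 0, 0, 30],
  [1, 0.35, 0, 0, 0, 0, 30],
])

```text
time: 6.05
tool_pos: [0.582, -0.0521, 0.2157]
ee_rot: [-3.137, -0.007, 1.958]
wrist_force: [0.2, 0.1, -3.3]
width: 0.0399
finger_force: 30.0
```

Call:
servo_tool([
  [0.4, 0.15, 0, 0, 0, 0, 30],
  [0.8, 0.35, 0, 0, 0, 0, 30],
  [1, 0.35, 0, 0, 0, 0, 30],
  [1, 0.35, 0, 0, 0, 0, 30],
])

```text
time: 6.38
tool_pos: [0.5774, 0.0528, 0.216]
ee_rot: [-3.136, -0.005, 1.958]
wrist_force: [-0.2, -0.9, -3.2]
width: 0.0397
finger_force: 30.0
```

```bash
python3 -c "
from h import *
go([.5778-.102*.008,.0953+.008,.2],95.85)"
```

```text
shift [0.469 0.188 0.162] turn [-0.004 -0.003  0.181]
```

Call:
servo_tool([
  [0.47, 0.19, 0.16, 0, 0, 0.18, 30],
  [0.47, 0.19, 0.16, 0, 0, 0.18, 30],
  [0.47, 0.19, 0.16, 0, 0, 0.18, 30],
  [0.47, 0.19, 0.16, 0, 0, 0.18, 30],
  [0.47, 0.19, 0.16, 0, 0, 0.18, 30],
])

```text
time: 6.8
tool_pos: [0.579, 0.0982, 0.2011]
ee_rot: [-3.138, 0.001, 1.67]
wrist_force: [0.5, 0.5, -3.1]
width: 0.04
finger_force: 30.0
```

Call:
servo_tool([
  [0, 0, 0.25, 0, 0, 0, 30],
  [0, 0, 0.4, 0, 0, 0, 30],
  [0, 0, 0.4, 0, 0, 0, 30],
  [0, 0, 0.4, 0, 0, 0, 30],
  [0, 0, 0.4, 0, 0, 0, 30],
])

```text
time: 7.22
tool_pos: [0.5801, 0.0986, 0.1643]
ee_rot: [3.14, 0.0, 1.669]
wrist_force: [-0.6, 0.1, -3.1]
width: 0.0396
finger_force: 30.0
```

```bash
python3 -c "
from h import *
o=robot.get_obs();print(o['tool_pos'],o['ee_rot'],o['wrist_force'])
snap('scene','p1',(300,110,440,260),4)
y=np.radians(5.85)
for n,P in dict(seat=(.5778,.0953,.02)).items(): print(proj('scene',np.array(P)))
"
```

```text
[0.58011649 0.09855548 0.16427183] [3.14038802e+00 1.25305855e-04 1.66892211e+00] [-0.58593464  0.1003835  -3.05559252]
[[369.04567381 239.28775021]]
```

View pics/p1.png

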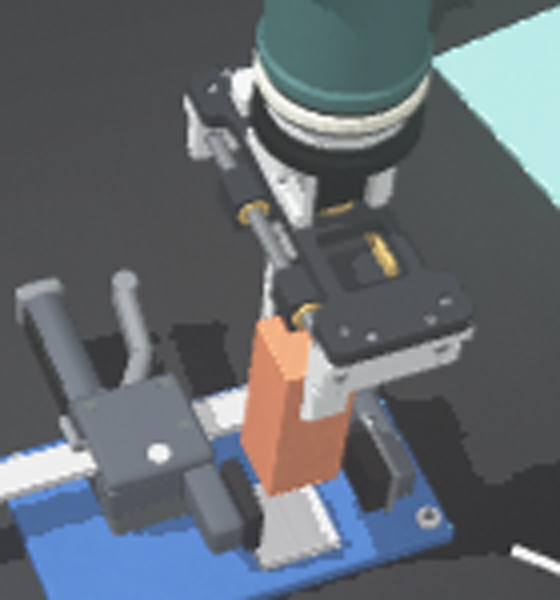

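```bash
python3 - <<'E'
from h import *
from scipy.optimize import least_squares
S=lambda u,v:np.array([300+(u+.5)/4-.5,110+(v+.5)/4-.5])
y=np.radians(5.85);R=np.array([[np.cos(y),-np.sin(y)],[np.sin(y),np.cos(y)]]);O=np.array([.5302,.0296])
obs=[((20,-20,100),(295,378)),((20,-20,0),(272,495)),((20,20,0),(345,475)),((-20,-20,0),(241,441)),((-20,-20,100),(262,319))]
def f(p):
    r=[]
    for (a,b,c),uv in obs:
        q=np.append(R@np.array([a,b])/1000+p[:2],c/1000+p[2]); r+=list(proj('scene',q)[0]-S(*uv))
    return r
s=least_squares(f,[.58,.1,.08]);print(s.x,np.round(s.fun,1)); print('holder frame',(s.x[:2]-O)@R*1000)
E
```

```text
[0.58330817 0.09875788 0.08557332] [-1.3  0.4  0.8  0.4  0.4 -0.   1.2 -0.8 -1.  -0.1]
holder frame [59.88046792 63.38468952]
```

Call:
servo_tool([
  [0.03, -0.025, 0, 0, 0, 0, 30],
  [0.03, -0.025, 0.1, 0, 0, 0, 30],
  [0.03, -0.025, 0.3, 0, 0, 0, 30],
  [0.03, -0.025, 0.5, 0, 0, 0, 30],
  [0.03, -0.025, 0.6, 0, 0, 0, 30],
  [0.03, -0.025, 0.6, 0, 0, 0, 30],
  [0.03, -0.025, 0.6, 0, 0, 0, 30],
])

```text
time: 7.85
tool_pos: [0.5769, 0.1016, 0.105]
ee_rot: [3.14, 0.001, 1.67]
wrist_force: [-2.0, -1.8, 2.6]
width: 0.0397
finger_force: 30.0
```

```bash
python3 -c "
from h import *
o=robot.get_obs();print(o['tool_pos'],o['wrist_force'])
snap('scene','p2',(300,130,420,250),5)
"
```

```text
[0.57692258 0.10161631 0.10497836] [-1.9675981  -1.83385028  2.61304301]
```

View pics/p2.png

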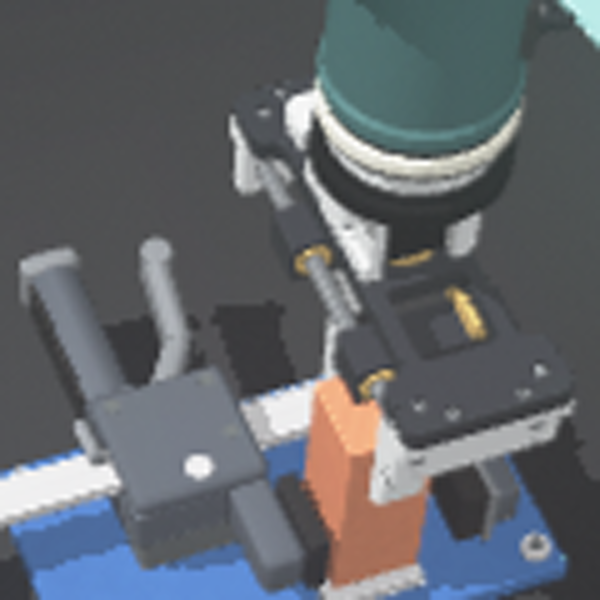

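Call:
servo_tool([
  [0, 0, 0, 0, 0, 0, 30],
  [0, 0, 0, 0, 0, 0, 30],
  [0, 0, 0, 0, 0, 0, 30],
])

```text
time: 8.15
tool_pos: [0.5769, 0.1016, 0.1049]
ee_rot: [3.141, 0.001, 1.669]
wrist_force: [-2.9, -2.2, 6.2]
width: 0.0396
finger_force: 30.0
```

Call:
servo_tool([
  [0, 0, 0.01, 0, 0, 0, 30],
  [0, 0, 0.02, 0, 0, 0, 30],
  [0, 0, 0.02, 0, 0, 0, 30],
  [0, 0, 0.02, 0, 0, 0, 30],
])

```text
time: 8.48
tool_pos: [0.577, 0.1016, 0.1049]
ee_rot: [3.14, 0.001, 1.67]
wrist_force: [-5.7, -3.5, 12.5]
width: 0.0397
finger_force: 30.0
```

```bash
python3 - <<'E'
from h import *
from scipy.optimize import least_squares
S=lambda u,v:np.array([300+(u+.5)/5-.5,130+(v+.5)/5-.5])
y=np.radians(5.85);R=np.array([[np.cos(y),-np.sin(y)],[np.sin(y),np.cos(y)]]);O=np.array([.5302,.0296])
obs=[((20,-20,100),(343,458)),((20,-20,0),(328,586)),((20,20,0),(426,566)),((-20,-20,100),(314,380))]
def f(p):
    r=[]
    for (a,b,c),uv in obs:
        q=np.append(R@np.array([a,b])/1000+p[:2],c/1000+p[2]); r+=list(proj('scene',q)[0]-S(*uv))
    return r
s=least_squares(f,[.58,.1,.02]);print(s.x,np.round(s.fun,1)); print('holder frame',(s.x[:2]-O)@R*1000)
# sliding jaw
for z,uv in ((.062,(435,500)),(.062,(487,470))): pass
S1=lambda u,v:(270+(u+.5)/5.2-.5,165+(v+.5)/5.2-.5)
for z,uv in ((.062,(597,262)),(.062,(640,330)),(.062,(632,325)),(.028,(630,375)),(.028,(597,305))): print((ray('scene',*S1(*uv),z)[:2]-O)@R*1000)
snap('scene','p3',(330,190,420,260),8)
E
```

```text
[0.58442928 0.09679373 0.03468909] [ 1.2 -0.6  0.9  1.  -1.5 -0.4 -0.6 -0. ]
holder frame [60.79554719 61.31650114]
[ 31.83069535 102.64665564]
[ 69.59235983 105.3251793 ]
[ 66.17469933 103.2679069 ]
[ 68.78937296 105.0033489 ]
[ 30.9553886  106.47039364]
```

View pics/p3.png

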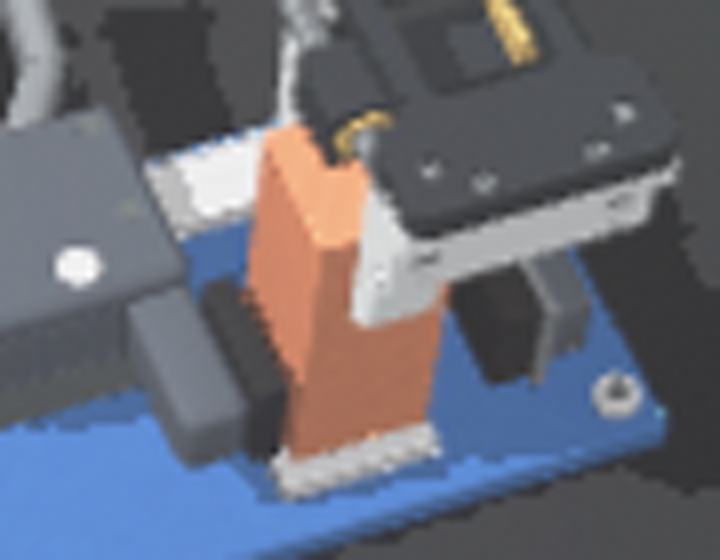

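Call:
servo_tool([
  [0, 0, -0.025, 0, 0, 0, 30],
  [0, 0, -0.025, 0, 0, 0, 30],
  [0, 0, -0.025, 0, 0, 0, 30],
])

```text
time: 8.78
tool_pos: [0.5774, 0.1024, 0.1049]
ee_rot: [3.14, -0.001, 1.67]
wrist_force: [-1.4, -0.3, 5.2]
width: 0.04
finger_force: 30.0
```

Call:
servo_tool([
  [-0.01, 0, 0, 0, 0, 0, 30],
  [-0.02, 0, 0, 0, 0, 0, 30],
  [-0.03, 0, 0, 0, 0, 0, 30],
  [-0.03, 0, 0, 0, 0, 0, 30],
])

```text
time: 9.12
tool_pos: [0.5776, 0.1014, 0.1049]
ee_rot: [3.139, -0.005, 1.67]
wrist_force: [-1.6, 3.6, 5.9]
width: 0.0396
finger_force: 30.0
```

Call:
servo_tool([
  [-0.01, 0, 0, 0, 0, 0, 30],
  [-0.015, 0, 0, 0, 0, 0, 30],
  [-0.015, 0, 0, 0, 0, 0, 30],
])

```text
time: 9.37
tool_pos: [0.5779, 0.0996, 0.1049]
ee_rot: [3.139, -0.004, 1.67]
wrist_force: [-1.5, 3.5, 4.8]
width: 0.04
finger_force: 30.0
```

Call:
servo_tool([
  [-0.01, 0, 0, 0, 0, 0, 30],
  [-0.015, 0, 0, 0, 0, 0, 30],
  [-0.015, 0, 0, 0, 0, 0, 30],
])

```text
time: 9.62
tool_pos: [0.578, 0.0992, 0.1049]
ee_rot: [3.139, -0.006, 1.671]
wrist_force: [-2.2, 6.0, 5.4]
width: 0.0398
finger_force: 30.0
```

Call:
servo_tool([
  [-0.01, 0, 0, 0, 0, 0, 30],
  [-0.015, 0, 0, 0, 0, 0, 30],
  [-0.015, 0, 0, 0, 0, 0, 30],
])

```text
time: 9.87
tool_pos: [0.5783, 0.097, 0.1049]
ee_rot: [3.139, -0.004, 1.67]
wrist_force: [-1.0, 4.0, 5.2]
width: 0.04
finger_force: 30.0
```

Call:
servo_tool([
  [-0.01, 0, 0, 0, 0, 0, 30],
  [-0.01, 0, 0, 0, 0, 0, 30],
])

```text
time: 10.03
tool_pos: [0.5782, 0.0968, 0.105]
ee_rot: [3.139, -0.006, 1.671]
wrist_force: [-0.2, 6.8, 5.8]
width: 0.04
finger_force: 30.0
```

Call:
servo_tool([
  [-0.005, 0, -0.01, 0, 0, 0, 30],
  [-0.01, 0, -0.015, 0, 0, 0, 30],
  [-0.01, 0, -0.015, 0, 0, 0, 30],
])

```text
time: 10.28
tool_pos: [0.5782, 0.0967, 0.105]
ee_rot: [3.139, -0.008, 1.671]
wrist_force: [0.7, 8.3, 0.9]
width: 0.0397
finger_force: 30.0
```

Call:
servo_tool([
  [-0.01, 0, 0, 0, 0, 0, 30],
  [-0.015, 0, 0, 0, 0, 0, 30],
  [-0.015, 0, 0, 0, 0, 0, 30],
])

```text
time: 10.53
tool_pos: [0.5783, 0.0965, 0.1051]
ee_rot: [3.139, -0.01, 1.672]
wrist_force: [0.1, 11.3, 1.0]
width: 0.0398
finger_force: 30.0
```

Call:
servo_tool([
  [0.02, 0, 0, 0, 0, 0, 30],
  [0.03, 0, 0, 0, 0, 0, 30],
  [0.03, 0, 0, 0, 0, 0, 30],
])

```text
time: 10.78
tool_pos: [0.5782, 0.0969, 0.105]
ee_rot: [3.139, -0.005, 1.671]
wrist_force: [1.2, 6.4, 0.2]
width: 0.0398
finger_force: 30.0
```

Call:
servo_tool([
  [0, 0, 0, 0, 0, 0, 60],
  [0, 0, 0, 0, 0, 0, 70],
  [0, 0, 0, 0, 0, 0, 70],
  [0, 0, 0, 0, 0, 0, 70],
  [0, 0, 0, 0, 0, 0, 70],
  [0, 0, 0, 0, 0, 0, 70],
  [0, 0, 0, 0, 0, 0, 70],
])

```text
time: 11.37
tool_pos: [0.5776, 0.0938, 0.1054]
ee_rot: [-3.142, 0.0, 1.669]
wrist_force: [1.2, 0.2, -0.3]
width: 0.0701
finger_force: 0.0
```

Call:
servo_tool([
  [0, 0, -0.3, 0, 0, 0, 70],
  [0, 0, -0.7, 0, 0, 0, 70],
  [0, 0, -1, 0, 0, 0, 94],
  [0, 0, -1, 0, 0, 0, 94],
  [0, 0, -1, 0, 0, 0, 94],
])

```text
time: 11.78
tool_pos: [0.5789, 0.0941, 0.2087]
ee_rot: [3.135, 0.0, 1.669]
wrist_force: [0.1, 0.5, -0.2]
width: 0.0868
finger_force: 0.0
```

```bash
python3 -c "
from h import *
go([.4655,.023,.16],5.85);go([.4655,.023,.16],185.85)
im=robot.snapshot('scene')[:,:,::-1][165:270,290:430];im2=robot.snapshot('top')[:,:,::-1][225:330,235:365]
cv2.imwrite('pics/r.png',np.hstack([cv2.resize(im,(400,300),interpolation=2),cv2.resize(im2,(371,300),interpolation=2)]))
"
```

```text
shift [-0.596 -1.202  0.479] turn [ 0.003 -0.003  0.998]
shift [-0.596 -1.202  0.479] turn [ 0.003  0.003 -1.002]
```

View pics/r.png

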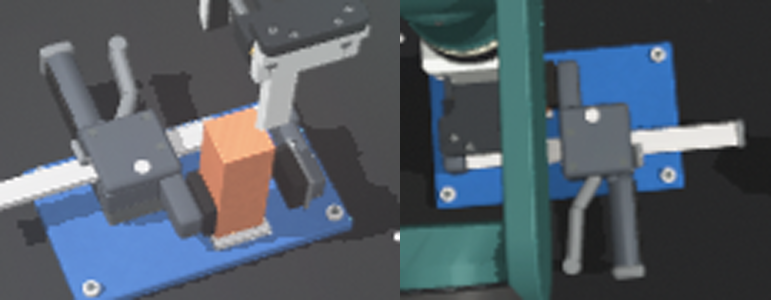

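The prism stands upright on the seat against the fixed jaw (left panel, about (235,180)) and has been released. Next is the squeeze point.

Call:
servo_tool([
  [-0.6, -1, 0, 0, 0, 1, 94],
  [-0.6, -1, 0, 0, 0, 1, 94],
  [-0.6, -1, 0, 0, 0, 1, 94],
  [-0.6, -1, 0, 0, 0, 1, 94],
  [-0.6, -1, 0, 0, 0, 1, 94],
  [-0.6, -1, 0, 0, 0, 1, 94],
  [-0.6, -1, 0, 0, 0, 1, 94],
  [-0.6, -1, 0, 0, 0, 1, 94],
  [-0.6, -1, 0, 0, 0, 1, 94],
  [-0.6, -1, 0, 0, 0, 1, 94],
  [-0.6, -1, 0, 0, 0, 1, 94],
  [-0.6, -1, 0, 0, 0, 1, 94],
])

```text
time: 12.88
tool_pos: [0.4827, 0.0245, 0.2029]
ee_rot: [-3.14, 0.005, 0.163]
wrist_force: [-0.2, 0.0, 0.7]
width: 0.0938
finger_force: 0.0
```

```bash
python3 -c "
from h import *
go([.4655,.023,.12],5.85);go([.4655,.023,.045],5.85)
im=robot.snapshot('scene')[:,:,::-1]
h=cv2.cvtColor(im.copy(),cv2.COLOR_BGR2HSV);m=cv2.inRange(h,(3,80,90),(20,255,255));m[:, :320]=0;m[:,420:]=0;m[:170]=0;m[270:]=0
y=np.radians(5.85);R=np.array([[np.cos(y),-np.sin(y)],[np.sin(y),np.cos(y)]]);O=np.array([.5302,.0296])
def rend(x,yy,z=.02):
    q=[np.append(O+R@np.array([x+a,yy+b])/1000,z+c) for a in(-20,20) for b in (-20,20) for c in (0,.1)]
    k=np.zeros(m.shape,np.uint8);cv2.fillConvexPoly(k,cv2.convexHull((proj('scene',np.array(q))*16).astype(np.int32)),255,shift=4);return k
best=sorted(((rend(x,yy)!=m).sum(),x,yy) for x in np.arange(44,70,1) for yy in np.arange(52,70,1))[:6];print((m>0).sum(),best)
"
```

```text
shift [-0.169 -0.012  0.829] turn [-0.001  0.003  0.039]
shift [-0.165 -0.011  1.579] turn [-0.001  0.003  0.039]
873 [(np.int64(177), np.int64(53), np.int64(63)), (np.int64(178), np.int64(51), np.int64(65)), (np.int64(181), np.int64(51), np.int64(64)), (np.int64(182), np.int64(53), np.int64(64)), (np.int64(182), np.int64(54), np.int64(63)), (np.int64(182), np.int64(55), np.int64(61))]
```

Call:
servo_tool([
  [-0.17, -0.01, 0.4, 0, 0, 0.04, 94],
  [-0.17, -0.01, 0.83, 0, 0, 0.04, 94],
  [-0.17, -0.01, 0.83, 0, 0, 0.04, 94],
  [-0.17, -0.01, 0.83, 0, 0, 0.04, 94],
])

```text
time: 13.27
tool_pos: [0.4634, 0.0229, 0.1181]
ee_rot: [-3.14, 0.01, 0.108]
wrist_force: [-1.0, -0.2, 0.5]
width: 0.094
finger_force: 0.0
```

Call:
servo_tool([
  [0, 0, 0.25, 0, 0, 0, 94],
  [0, 0, 0.5, 0, 0, 0, 94],
  [0, 0, 0.74, 0, 0, 0, 94],
  [0, 0, 0.74, 0, 0, 0, 94],
  [0, 0, 0.74, 0, 0, 0, 94],
])

```text
time: 13.68
tool_pos: [0.4682, 0.0226, 0.0499]
ee_rot: [3.142, -0.001, 0.108]
wrist_force: [0.3, 0.2, -0.1]
width: 0.0942
finger_force: 0.0
```

```bash
python3 -c "
from h import *
go([.4655,.023,.045],5.85);print(robot.get_obs()['wrist_force'])"
```

```text
shift [-0.027 -0.007  0.049] turn [ 0.    -0.001  0.003]
[ 0.26843159  0.17492294 -0.08221181]
```

Call:
servo_tool([
  [-0.03, 0.1, 0.05, 0, 0, 0, 94],
  [-0.03, 0.15, 0.05, 0, 0, 0, 94],
  [-0.03, 0.15, 0.05, 0, 0, 0, 94],
])

```text
time: 13.93
tool_pos: [0.467, 0.0069, 0.0455]
ee_rot: [-3.141, -0.003, 0.105]
wrist_force: [-0.3, 2.2, 2.5]
width: 0.0943
finger_force: 1.2
```

Call:
servo_tool([
  [0, 0.03, 0, 0, 0, 0, 94],
  [0, 0.06, 0, 0, 0, 0, 94],
  [0, 0.06, 0, 0, 0, 0, 94],
])

```text
time: 14.18
tool_pos: [0.4668, 0.0018, 0.0446]
ee_rot: [-3.14, -0.002, 0.106]
wrist_force: [-2.8, 3.5, 3.0]
width: 0.094
finger_force: 2.2
```

Call:
servo_tool([
  [0, 0.03, 0, 0, 0, 0, 94],
  [0, 0.06, 0, 0, 0, 0, 94],
  [0, 0.09, 0, 0, 0, 0, 94],
  [0, 0.09, 0, 0, 0, 0, 94],
])

```text
time: 14.52
tool_pos: [0.4667, -0.0067, 0.0438]
ee_rot: [-3.139, 0.001, 0.107]
wrist_force: [-3.3, 5.9, 4.5]
width: 0.0943
finger_force: 2.8
```

Call:
servo_tool([
  [0, 0.03, 0, 0, 0, 0, 94],
  [0, 0.06, 0, 0, 0, 0, 94],
  [0, 0.09, 0, 0, 0, 0, 94],
  [0, 0.1, 0, 0, 0, 0, 94],
  [0, 0.1, 0, 0, 0, 0, 94],
])

```text
time: 14.93
tool_pos: [0.4667, -0.0156, 0.0435]
ee_rot: [-3.137, 0.003, 0.108]
wrist_force: [-4.3, 6.6, 5.6]
width: 0.094
finger_force: 4.1
```

Call:
servo_tool([
  [0, 0.01, 0, 0, 0, 0, 94],
  [0, 0.02, 0, 0, 0, 0, 94],
  [0, 0.02, 0, 0, 0, 0, 94],
])

```text
time: 15.18
tool_pos: [0.4667, -0.0159, 0.0434]
ee_rot: [-3.133, 0.003, 0.108]
wrist_force: [-5.3, 11.6, 5.7]
width: 0.0942
finger_force: 6.2
```

Call:
servo_tool([
  [0, -0.15, 0, 0, 0, 0, 94],
  [0, -0.3, 0, 0, 0, 0, 94],
  [0, -0.3, 0, 0, 0, 0, 94],
  [0, -0.3, 0, 0, 0, 0, 94],
])

```text
time: 15.52
tool_pos: [0.4655, 0.0099, 0.0435]
ee_rot: [3.139, -0.0, 0.108]
wrist_force: [0.2, -0.0, -0.1]
width: 0.0937
finger_force: 0.0
```

Call:
servo_tool([
  [0, 0.06, 0, 0, 0, 0, 94],
  [0, 0.1, 0, 0, 0, 0, 94],
  [0, 0.15, 0, 0, 0, 0, 94],
  [0, 0.15, 0, 0, 0, 0, 94],
])

```text
time: 15.85
tool_pos: [0.4652, -0.0048, 0.0428]
ee_rot: [-3.139, 0.004, 0.106]
wrist_force: [-4.2, 4.4, 2.1]
width: 0.0943
finger_force: 2.4
```

Call:
servo_tool([
  [0, 0.03, 0, 0, 0, 0, 94],
  [0, 0.06, 0, 0, 0, 0, 94],
  [0, 0.06, 0, 0, 0, 0, 94],
])

```text
time: 16.1
tool_pos: [0.465, -0.0102, 0.0426]
ee_rot: [-3.137, 0.006, 0.106]
wrist_force: [-6.2, 5.4, 3.1]
width: 0.0941
finger_force: 3.2
```

Call:
servo_tool([
  [0, 0.03, 0, 0, 0, 0, 94],
  [0, 0.05, 0, 0, 0, 0, 94],
  [0, 0.05, 0, 0, 0, 0, 94],
])

```text
time: 16.35
tool_pos: [0.4652, -0.0149, 0.0426]
ee_rot: [-3.137, 0.007, 0.106]
wrist_force: [-6.0, 6.1, 3.2]
width: 0.094
finger_force: 3.6
```

Call:
servo_tool([
  [0, 0.01, 0, 0, 0, 0, 94],
  [0, 0.015, 0, 0, 0, 0, 94],
  [0, 0.015, 0, 0, 0, 0, 94],
])

```text
time: 16.6
tool_pos: [0.4652, -0.016, 0.0425]
ee_rot: [-3.136, 0.007, 0.106]
wrist_force: [-7.1, 7.3, 3.8]
width: 0.094
finger_force: 4.0
```

Call:
servo_tool([
  [0, -0.15, 0, 0, 0, 0, 94],
  [0, -0.285, 0, 0, 0, 0, 94],
  [0, -0.285, 0, 0, 0, 0, 94],
  [0, -0.285, 0, 0, 0, 0, 94],
])

```text
time: 16.93
tool_pos: [0.4655, 0.0102, 0.0435]
ee_rot: [3.14, -0.0, 0.107]
wrist_force: [0.2, -0.1, 1.0]
width: 0.0943
finger_force: 0.0
```

Call:
servo_tool([
  [0, 0.06, 0, 0, 0, 0, 94],
  [0, 0.1, 0, 0, 0, 0, 94],
  [0, 0.1, 0, 0, 0, 0, 94],
])

```text
time: 17.18
tool_pos: [0.4652, 0.001, 0.0431]
ee_rot: [-3.139, 0.003, 0.105]
wrist_force: [-3.0, 4.1, 2.7]
width: 0.0938
finger_force: 2.1
```

Call:
servo_tool([
  [0, 0.02, 0, 0, 0, 0, 94],
  [0, 0.04, 0, 0, 0, 0, 94],
  [0, 0.04, 0, 0, 0, 0, 94],
])

```text
time: 17.43
tool_pos: [0.4651, -0.0025, 0.043]
ee_rot: [-3.138, 0.004, 0.106]
wrist_force: [-5.0, 5.5, 2.8]
width: 0.0941
finger_force: 2.5
```

Call:
servo_tool([
  [0, 0.02, 0, 0, 0, 0, 94],
  [0, 0.04, 0, 0, 0, 0, 94],
  [0, 0.04, 0, 0, 0, 0, 94],
])

```text
time: 17.68
tool_pos: [0.4651, -0.0059, 0.0428]
ee_rot: [-3.137, 0.005, 0.106]
wrist_force: [-4.1, 6.5, 2.9]
width: 0.0944
finger_force: 3.3
```

Call:
servo_tool([
  [0, 0.02, 0, 0, 0, 0, 94],
  [0, 0.04, 0, 0, 0, 0, 94],
  [0, 0.04, 0, 0, 0, 0, 94],
])

```text
time: 17.93
tool_pos: [0.4649, -0.0092, 0.0427]
ee_rot: [-3.136, 0.006, 0.106]
wrist_force: [-6.7, 7.1, 3.5]
width: 0.0939
finger_force: 4.3
```

Call:
servo_tool([
  [0, 0.02, 0, 0, 0, 0, 94],
  [0, 0.04, 0, 0, 0, 0, 94],
  [0, 0.04, 0, 0, 0, 0, 94],
])

```text
time: 18.18
tool_pos: [0.4649, -0.0124, 0.0427]
ee_rot: [-3.134, 0.007, 0.107]
wrist_force: [-6.5, 9.5, 4.9]
width: 0.0938
finger_force: 5.4
```

Call:
servo_tool([
  [0, 0.02, 0, 0, 0, 0, 94],
  [0, 0.03, 0, 0, 0, 0, 94],
  [0, 0.03, 0, 0, 0, 0, 94],
])

```text
time: 18.43
tool_pos: [0.4649, -0.0146, 0.0426]
ee_rot: [-3.132, 0.007, 0.107]
wrist_force: [-6.4, 11.0, 5.1]
width: 0.0941
finger_force: 6.3
```

Call:
servo_tool([
  [0, 0.01, 0, 0, 0, 0, 94],
  [0, 0.015, 0, 0, 0, 0, 94],
  [0, 0.015, 0, 0, 0, 0, 94],
])

```text
time: 18.68
tool_pos: [0.4649, -0.0156, 0.0425]
ee_rot: [-3.131, 0.008, 0.107]
wrist_force: [-8.1, 12.7, 5.1]
width: 0.0936
finger_force: 6.9
```

Call:
servo_tool([
  [0, 0.005, 0, 0, 0, 0, 94],
  [0, 0.006, 0, 0, 0, 0, 94],
  [0, 0.006, 0, 0, 0, 0, 94],
])

```text
time: 18.93
tool_pos: [0.4649, -0.016, 0.0425]
ee_rot: [-3.131, 0.008, 0.107]
wrist_force: [-8.2, 12.3, 5.9]
width: 0.0941
finger_force: 7.0
```

Call:
servo_tool([
  [0, -0.1, 0, 0, 0, 0, 94],
  [0, -0.2, 0, 0, 0, 0, 94],
  [0, -0.3, 0, 0, 0, 0, 94],
  [0, -0.3, 0, 0, 0, 0, 94],
  [0, -0.3, 0, 0, 0, 0, 94],
])

```text
time: 19.35
tool_pos: [0.4658, 0.0096, 0.0437]
ee_rot: [3.14, -0.001, 0.107]
wrist_force: [-0.2, 0.1, -0.4]
width: 0.0943
finger_force: 0.0
```

Call:
servo_tool([
  [0, 0.05, 0, 0, 0, 0, 94],
  [0, 0.07, 0, 0, 0, 0, 94],
  [0, 0.07, 0, 0, 0, 0, 94],
])

```text
time: 19.6
tool_pos: [0.4652, 0.0047, 0.0433]
ee_rot: [-3.136, 0.002, 0.106]
wrist_force: [-2.0, 6.8, 1.7]
width: 0.0939
finger_force: 3.6
```

Call:
servo_tool([
  [0, 0.01, 0, 0, 0, 0, 94],
  [0, 0.02, 0, 0, 0, 0, 94],
  [0, 0.02, 0, 0, 0, 0, 94],
])

```text
time: 19.85
tool_pos: [0.465, 0.0035, 0.0433]
ee_rot: [-3.135, 0.003, 0.106]
wrist_force: [-4.4, 9.3, 2.9]
width: 0.094
finger_force: 4.6
```

Call:
servo_tool([
  [0, 0.01, 0, 0, 0, 0, 94],
  [0, 0.015, 0, 0, 0, 0, 94],
  [0, 0.015, 0, 0, 0, 0, 94],
])

```text
time: 20.1
tool_pos: [0.4649, 0.0025, 0.0432]
ee_rot: [-3.134, 0.003, 0.106]
wrist_force: [-4.1, 10.5, 3.5]
width: 0.0938
finger_force: 5.0
```

Call:
servo_tool([
  [0, 0.01, 0, 0, 0, 0, 94],
  [0, 0.02, 0, 0, 0, 0, 94],
  [0, 0.02, 0, 0, 0, 0, 94],
])

```text
time: 20.35
tool_pos: [0.4646, 0.0008, 0.0431]
ee_rot: [-3.133, 0.004, 0.106]
wrist_force: [-4.4, 11.1, 5.0]
width: 0.0944
finger_force: 5.4
```

Call:
servo_tool([
  [0, 0.01, 0, 0, 0, 0, 94],
  [0, 0.02, 0, 0, 0, 0, 94],
  [0, 0.02, 0, 0, 0, 0, 94],
])

```text
time: 20.6
tool_pos: [0.4645, -0.0009, 0.0431]
ee_rot: [-3.132, 0.005, 0.107]
wrist_force: [-5.4, 11.2, 5.6]
width: 0.0939
finger_force: 5.8
```

Call:
servo_tool([
  [0, 0.015, 0, 0, 0, 0, 94],
  [0, 0.03, 0, 0, 0, 0, 94],
  [0, 0.03, 0, 0, 0, 0, 94],
])

```text
time: 20.85
tool_pos: [0.4642, -0.0035, 0.043]
ee_rot: [-3.131, 0.006, 0.107]
wrist_force: [-7.8, 12.2, 5.7]
width: 0.0942
finger_force: 6.4
```

Call:
servo_tool([
  [0, 0.01, 0, 0, 0, 0, 94],
  [0, 0.02, 0, 0, 0, 0, 94],
  [0, 0.02, 0, 0, 0, 0, 94],
])

```text
time: 21.1
tool_pos: [0.4641, -0.0049, 0.043]
ee_rot: [-3.13, 0.007, 0.107]
wrist_force: [-8.1, 13.5, 7.9]
width: 0.0939
finger_force: 7.2
```

Call:
servo_tool([
  [0, 0.01, 0, 0, 0, 0, 94],
  [0, 0.015, 0, 0, 0, 0, 94],
  [0, 0.015, 0, 0, 0, 0, 94],
])

```text
time: 21.35
tool_pos: [0.4641, -0.0059, 0.043]
ee_rot: [-3.129, 0.007, 0.107]
wrist_force: [-8.6, 14.4, 7.5]
width: 0.0935
finger_force: 7.8
```

Call:
servo_tool([
  [0, -0.1, 0, 0, 0, 0, 94],
  [0, -0.2, 0, 0, 0, 0, 94],
  [0, -0.23, 0, 0, 0, 0, 94],
  [0, -0.23, 0, 0, 0, 0, 94],
  [0, -0.23, 0, 0, 0, 0, 94],
])

```text
time: 21.77
tool_pos: [0.4654, 0.0114, 0.0436]
ee_rot: [3.14, -0.0, 0.107]
wrist_force: [0.6, -0.5, 0.2]
width: 0.094
finger_force: 0.0
```

Call:
servo_tool([
  [0, 0.05, 0, 0, 0, 0, 94],
  [0, 0.07, 0, 0, 0, 0, 94],
  [0, 0.07, 0, 0, 0, 0, 94],
])

```text
time: 22.02
tool_pos: [0.4653, 0.0051, 0.0433]
ee_rot: [-3.14, 0.002, 0.106]
wrist_force: [-2.2, 3.5, 1.2]
width: 0.0942
finger_force: 1.5
```

Call:
servo_tool([
  [0, 0.01, 0, 0, 0, 0, 94],
  [0, 0.02, 0, 0, 0, 0, 94],
  [0, 0.02, 0, 0, 0, 0, 94],
])

```text
time: 22.27
tool_pos: [0.4655, 0.0034, 0.0432]
ee_rot: [-3.141, 0.001, 0.107]
wrist_force: [-2.6, 3.1, 0.9]
width: 0.0937
finger_force: 1.6
```

Call:
servo_tool([
  [0, 0.02, 0, 0, 0, 0, 94],
  [0, 0.03, 0, 0, 0, 0, 94],
  [0, 0.03, 0, 0, 0, 0, 94],
])

```text
time: 22.52
tool_pos: [0.4655, 0.0015, 0.043]
ee_rot: [-3.139, 0.002, 0.107]
wrist_force: [-3.9, 5.6, 0.7]
width: 0.094
finger_force: 3.1
```

Call:
servo_tool([
  [0, 0.02, 0, 0, 0, 0, 94],
  [0, 0.03, 0, 0, 0, 0, 94],
  [0, 0.03, 0, 0, 0, 0, 94],
])

```text
time: 22.77
tool_pos: [0.4652, -0.0004, 0.0429]
ee_rot: [-3.136, 0.003, 0.107]
wrist_force: [-5.2, 8.7, 2.2]
width: 0.0939
finger_force: 4.5
```

Call:
servo_tool([
  [0, 0.01, 0, 0, 0, 0, 94],
  [0, 0.015, 0, 0, 0, 0, 94],
  [0, 0.015, 0, 0, 0, 0, 94],
])

```text
time: 23.02
tool_pos: [0.4651, -0.0013, 0.0428]
ee_rot: [-3.135, 0.004, 0.107]
wrist_force: [-4.8, 9.9, 2.7]
width: 0.094
finger_force: 5.2
```

Call:
servo_tool([
  [0, 0.01, 0, 0, 0, 0, 94],
  [0, 0.015, 0, 0, 0, 0, 94],
  [0, 0.015, 0, 0, 0, 0, 94],
])

```text
time: 23.27
tool_pos: [0.465, -0.0023, 0.0428]
ee_rot: [-3.134, 0.004, 0.107]
wrist_force: [-5.4, 12.2, 3.7]
width: 0.0937
finger_force: 5.8
```

Call:
servo_tool([
  [0, 0.01, 0, 0, 0, 0, 94],
  [0, 0.015, 0, 0, 0, 0, 94],
  [0, 0.015, 0, 0, 0, 0, 94],
])

```text
time: 23.52
tool_pos: [0.4649, -0.0033, 0.0427]
ee_rot: [-3.133, 0.005, 0.107]
wrist_force: [-5.6, 11.9, 3.8]
width: 0.0937
finger_force: 6.5
```

Call:
servo_tool([
  [0, 0.01, 0, 0, 0, 0, 94],
  [0, 0.01, 0, 0, 0, 0, 94],
  [0, 0.01, 0, 0, 0, 0, 94],
])

```text
time: 23.77
tool_pos: [0.4648, -0.0041, 0.0427]
ee_rot: [-3.132, 0.005, 0.108]
wrist_force: [-7.1, 12.8, 5.0]
width: 0.0938
finger_force: 6.8
```

Call:
servo_tool([
  [0, 0.01, 0, 0, 0, 0, 94],
  [0, 0.02, 0, 0, 0, 0, 94],
  [0, 0.02, 0, 0, 0, 0, 94],
])

```text
time: 24.02
tool_pos: [0.4647, -0.0055, 0.0427]
ee_rot: [-3.131, 0.006, 0.108]
wrist_force: [-8.2, 14.0, 4.1]
width: 0.0943
finger_force: 7.6
```

Call:
servo_tool([
  [0, 0.008, 0, 0, 0, 0, 94],
  [0, 0.008, 0, 0, 0, 0, 94],
])

```text
time: 24.18
tool_pos: [0.4647, -0.006, 0.0427]
ee_rot: [-3.131, 0.006, 0.108]
wrist_force: [-8.7, 15.3, 5.4]
width: 0.0939
finger_force: 7.9
```

Call:
servo_tool([
  [0, -0.1, 0, 0, 0, 0, 94],
  [0, -0.2, 0, 0, 0, 0, 94],
  [0, -0.3, 0, 0, 0, 0, 94],
  [0, -0.33, 0, 0, 0, 0, 94],
  [0, -0.33, 0, 0, 0, 0, 94],
])

```text
time: 24.6
tool_pos: [0.4646, 0.022, 0.0438]
ee_rot: [3.14, -0.001, 0.108]
wrist_force: [-0.0, -0.7, 0.3]
width: 0.0942
finger_force: 0.0
```

Call:
servo_tool([
  [0, 0, -0.3, 0, 0, 0, 94],
  [0, 0, -0.6, 0, 0, 0, 94],
  [0, 0, -1, 0, 0, 0, 94],
  [-0.6, 0, -1, 0, 0, 0, 94],
  [-0.6, 0, -1, 0, 0, 0, 94],
  [-0.6, 0, -1, 0, 0, 0, 94],
])

```text
time: 25.1
tool_pos: [0.403, 0.0146, 0.1446]
ee_rot: [3.14, -0.002, 0.106]
wrist_force: [0.3, 1.3, 0.2]
width: 0.0938
finger_force: 0.0
```

```bash
python3 - <<'E'
from h import *
y=np.radians(5.85);R=np.array([[np.cos(y),-np.sin(y)],[np.sin(y),np.cos(y)]]);O=np.array([.5302,.0296])
for cam_,box in (('scene',(320,170,420,270)),('top',(240,225,330,300))):
    im=robot.snapshot(cam_);h=cv2.cvtColor(im,cv2.COLOR_RGB2HSV);m=cv2.inRange(h,(3,80,60),(20,255,255))
    k=np.zeros_like(m);k[box[1]:box[3],box[0]:box[2]]=1;m=m*k
    def rend(x,yy,z=.02):
        q=[np.append(O+R@np.array([x+a,yy+b])/1000,z+c) for a in(-20,20) for b in (-20,20) for c in (0,.1)]
        k=np.zeros(m.shape,np.uint8);cv2.fillConvexPoly(k,cv2.convexHull((proj(cam_,np.array(q))*16).astype(np.int32)),255,shift=4);return k
    print(cam_,(m>0).sum(),sorted((int((rend(x,yy)!=m).sum()),int(x),int(yy)) for x in range(44,70) for yy in range(52,70))[:4])
E
```

```text
scene 876 [(174, 53, 63), (175, 51, 65), (178, 51, 64), (179, 52, 62)]
top 433 [(38, 56, 63), (39, 55, 63), (40, 56, 64), (43, 55, 64)]
```

Call:
servo_tool([
  [0, 0, 0, 0, 0, 0, 94],
  [0, 0, 0, 0, 0, 0, 94],
  [0, 0, 0, 0, 0, 0, 94],
  [0, 0, 0, 0, 0, 0, 94],
])

```text
time: 25.53
tool_pos: [0.4048, 0.0155, 0.143]
ee_rot: [-3.141, 0.001, 0.107]
wrist_force: [-0.5, 0.8, -0.4]
width: 0.0943
finger_force: 0.0
```

```bash
python3 -c "
from bench import robot
print(robot.close_job())"
```

```text
the job is handed in; nothing more can be done
None
```

The tall prism stands on the seat against the fixed jaw, clamped with the last two squeezes stopped at about 15.5 and 16 N. The trigger and arm are clear and the job is handed in at 25.5 s. No verdict came back, and the force left at the jaws could only be estimated (roughly 12 N, against the 10 N needed).

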